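# Cap the sample vials and hold the reader's sprung lid at its index mark

### The job

Seal the two sample vials in the rack by pressing their snap caps fully home. Then, with the vials sealed, take the bench reader's sprung lid by its front handle, raise it until it is in line with the yellow index arm at its side, and finish still gripping the handle with the lid held steady there, ready for a colleague to load the vials. Do not shift the index arm, and leave the petri dish, the timer and the two bottles where they stand.

Things in the scene. Friction and masses are not known exactly. Their poses are not given: they have to be found in the camera images.
- rack: Fixed grey vial rack 50 x 130 x 32 mm; origin at the centre of its underside on the bench, z up, long side along its y. Two clear fixed vials (29 mm thick) stand in it on the centre line at y = +32 mm (blue cap) and y = -32 mm (green cap). An orange vial neck shows below a cap that is not home.
- cap_blue (a joint): How far the blue snap cap is pressed down on its vial, m: 0 = loose, 0.009 = fully home against its stop. Starts between 0 and 0.003. The cap slides straight down, needs about 6 N to move and stays where it is left; it cannot come off.
- cap_green (a joint): The same for the green snap cap: 0 = loose, 0.009 = fully home.
- cap_blue_top (a point): Centre of the flat top of the blue cap (cylinder 32 mm diameter, 18 mm high, axis vertical). It is 78 mm above the bench when the cap is fully home, 87 mm when loose.
- cap_green_top (a point): Centre of the flat top of the green cap, same size and heights.
- reader: Fixed white bench reader, 170 mm deep (x) x 160 mm wide (y) x 75 mm high without its lid; origin at the centre of its underside on the bench, z up, its front and lid handle toward its -x. A curved metal scale rail stands at its +y side, up to 92 mm from its centre plane, reaching 100 mm from the hinge axis.
- lid_hinge (a point): Middle of the lid's hinge axis, in the reader's frame at x = +80 mm, y = 0, z = 82 mm. The axis runs along the reader's y at the far edge; the lid swings up and back.
- lid_angle (a joint): Opening angle of the lid, rad: 0 = shut (lid level), grows as the handle is raised, 1.3 = stop. Lid 170 x 160 x 14 mm with a red line along its +y edge. A spring pulls it shut with 0.48 N m when shut plus 0.8 N m per rad; with its weight some 4 to 8 N upward at the handle. It falls shut if let go.
- lid: The lid with its handle: a round black bar 12 mm thick, straight for 100 mm along the reader's y, carried by a 10 mm thick steel bracket at each end, 45 mm in front of the lid's front edge. The origin is on the hinge axis; the axes turn with the lid (x along the lid towards the hinge, y along the bar).
- handle_grip (a point): Middle of the handle bar, on its centre line, 210 mm from the hinge axis in the plane of the lid; 82 mm above the bench when the lid is shut. At lid angle a it is 210 mm x cos a in front of the hinge and 210 mm x sin a above it. Axes turn with the lid.
- index_arm (a joint): Angle of the yellow index arm, rad, on the same hinge axis and in the same sense as the lid: the lid is in line with the arm when both angles are equal. Set between 0.45 and 0.85 for the job; it stays by friction and turns if bumped.
- index_tip (a point): Centre of the yellow 14 mm ball at the tip of the index arm, 125 mm from the hinge axis, 96 mm to the reader's +y from its centre plane; axes turn with the arm (x along the arm towards the hinge).
- petri_dish: Loose petri dish, 93 mm diameter, 15 mm high, origin at the centre of its underside; to be left alone.
- timer: Loose white timer 66 x 66 x 19 mm, origin at the centre of its underside; to be left alone.
- bottle_1: Loose small white bottle with a blue cap, 36 mm diameter, 78 mm high, origin at the centre of its underside; to be left alone.
- bottle_2: Loose small white bottle with a red cap, 36 mm diameter, 78 mm high, origin at the centre of its underside; to be left alone.

How it is judged:
By the outcome, as a careful person would: the job done as asked, in the order asked, and still so for the second after the job is handed in, while the arm keeps its last pose, push and grip.
It also fails if it takes over 56 s, if anything falls off the work surface, if the arm or the gripper's body presses on something with over 40 N, if the wrist force passes 120 N, or if a joint passes its speed limit or range.

### The arm

A 6-joint arm with a two-finger parallel gripper is mounted at the origin on a cart in front of the work surface, level with it; the furniture and walls round the work are solid. World frame = base frame: x ahead of the robot, y to its left, z up, the work surface at z = 0. Lengths are in m, angles in degrees, forces in N, time in s.
With the tool pointing down it reaches from about 0.4 to 0.825 m from the base axis. Payload 7 kg.
Tool frame: the origin (TCP) lies at the very end of the fingers, on their centre line; the grasp point (between the pads) lies 19 mm behind it (r.hold_point_z is the distance from the TCP to the grasp point, in m); x points along the fingers, y is the direction in which the jaws open and shut, and the axes are right-handed (so a half turn about x gives the same grasp; the last joint's range is limited). The gripper opens to 88 mm and grips with 3 to 60 N. Pads are 19 mm wide; open, the fingers measure 130 mm over their backs; the gripper's body (78 mm by 193 mm) begins 47 mm behind the grasp point.
Start: joints at [82.111, 20.546, 0.682, 0, -70.136, -16.507], TCP at [0.279, 0.615, 0.227] pointing down, gripper open.
Joint ranges: [-176.03, 176.03], [-82.01, 121.73], [-58.28, 71.71], [-173.87, 95.51], [-174.79, -0.11], [-173.66, 173.66]. Speed limits (degrees/s): [136.94, 136.94, 172.46, 180, 180, 180].

### API

Orientations are given as [roll, pitch, yaw] about the fixed x, y, z axes, in that order (R = Rz(yaw) Ry(pitch) Rx(roll)).
In Python, from plant import r gives the robot as it stands. The module is installed in compiled form; this text tells all that it offers.
- The arm moves only by the shell command python3 -m creep 'ROWS' [FORCE]. ROWS is JSON, a list of rows, each a list of 7 numbers: the turn, a rotation vector about the tool's x, y, z in rad, then the shift along the tool's x, y, z in cm, then the opening in per cent of the stroke, from 0 (shut) to 100 (fully open). In form: [[rx, ry, rz, x, y, z, fingers], ...]. A call has 1 to 8 rows; each row shifts and turns the commanded pose from where the row before left it, along the tool's axes as they then stand; what a row does not reach is not made up. A row lasts 1/10 s, in which the tool goes at most 50 mm and 8.59 degrees, less where a joint would pass 70% of its speed; a pose out of reach is approached as far as the arm can. A call is refused whole if a number of a shift passes 5 or a number of a turn 0.15, either way. A call with a gripper value outside its range is refused whole. The fingers move at their own pace and stop on an object; FORCE is the grip in N (left out, the last holds). Time passes only in rows, so rows that do not move let the fingers close. It gives the time, the measured TCP pose, the force and the opening at its end, in the units of the state.
- r.get_state(): the state, without advancing time (a new reading comes with each control period).
- r.capture(name): name is "scene" or "side" or "wrist"; returns (picture, depth): 480x640x3 uint8, blue, green, red; 480x640 float32, m along the optical axis (not along the pixel's ray), 0 where there is no reading.
- r.camera_info(name): a dict with "fovy" (degrees; the focal length in pixels is half the picture's height over the tangent of half this angle, whatever the lens; pixels are square), "cx", "cy" (the principal point, pixels), "camera_from_world" (4x4, takes a point from world to camera coordinates). Camera axes: x right, y down, z forward; pixel columns grow to the right and rows downward; lengths in m; the calibration is good to about 2 mm. A picture is of the moment at which its call begins: read the wrist's pose just before it. camera_info takes no time and is no camera call; for the wrist camera it gives the pose at the moment of the call.
- r.close_job(): hands the job in, once; it reports no verdict.
Trained networks look in the newest picture that a camera, given by its name, has taken for a name from the list of things; names that differ only in an ending like _2 or _b are one class to them, and where a whole thing is asked for, a point or a joint stands for the part that bears it (a point fixed in the world has none). Each returns a list of dicts, best first, with "score" (0 to 1); they miss things now and then, are a little off and sometimes report something else, mostly with a low value. They report only what shows in the picture. A call takes as long as a camera call.
- r.look_for(query, camera): "rect" ([left, top, right, bottom] in pixels, round what is visible of it).
- r.masks_of(query, camera): "pixels" (480x640 bool, what is visible of it) and "rect" ([left, top, right, bottom] in pixels, round what is visible of it).
The state is a dict: "time_s": time; "joints": joint angles; "qd": joint speeds; "joint_torque": joint torques, N m; "tcp_pos": TCP position; "eef_rot": TCP orientation; "contact_force": force on the tool from outside, world axes, zero at the start; "moment": the same for the moment, N m; "gripper_width": finger opening in m.
Only numpy, scipy, OpenCV 4.12 (cv2) and the standard library are available. Lean on these libraries where they do the work, as an engineer would, in place of code of your own. Each camera call takes 0.05 s, during which the arm holds its last target. There are 200 camera calls.

## Working session

There is one attempt and no reset: what is moved stays moved. The work goes in short steps, Python scripts to look and compute and a shell command to move; the robot and the scene stay as the last step left them, time stands still between calls to the robot, and variables do not carry over. Pictures are saved under pics/ and viewed, about 8 in all and at most 12, crops included, and the job is handed in when it is done.

```bash
mkdir -p pics; cat > h.py <<'E'
from plant import r
import numpy as np, cv2
from scipy.spatial.transform import Rotation as R
def cloud(cam,pix,depth,info):
    # pix Nx2 (u,v) -> world
    f=240/np.tan(np.radians(info['fovy'])/2)
    u,v=pix[:,0],pix[:,1]; d=depth[v,u]; ok=d>0
    u,v,d=u[ok],v[ok],d[ok]
    p=np.c_[(u-info['cx'])/f*d,(v-info['cy'])/f*d,d,np.ones(len(d))]
    return (p@np.linalg.inv(info['camera_from_world']).T)[:,:3]
def maskcloud(cam,m,depth,info):
    v,u=np.nonzero(m); return cloud(cam,np.c_[u,v],depth,info)
def proj(info,P):
    f=240/np.tan(np.radians(info['fovy'])/2)
    q=np.c_[np.atleast_2d(P),np.ones(len(np.atleast_2d(P)))]@info['camera_from_world'].T
    return np.c_[f*q[:,0]/q[:,2]+info['cx'],f*q[:,1]/q[:,2]+info['cy']]
E
python3 - <<'E'
from h import *
for c in ['scene','side','wrist']:
    im,d=r.capture(c); i=r.camera_info(c); cv2.imwrite(f'pics/{c}0.png',im); np.savez(f'{c}0.npz',im=im,d=d,M=i['camera_from_world'])
    print(c,i['fovy'],i['cx'],i['cy'],np.linalg.inv(i['camera_from_world']).round(3).tolist())
    if c!='wrist':
        for q in ['cap_blue','cap_green','rack','reader','lid','index_arm','petri_dish','timer','bottle_1']:
            for k in r.masks_of(q,c)[:2]:
                m=k['pixels']; P=maskcloud(c,m,d,i)
                if len(P)>3: print(c,q,round(k['score'],2),np.round(k['rect']),np.median(P,0).round(3),np.percentile(P,[3],0).round(3),np.percentile(P,[97],0).round(3))
print(r.get_state())
E
```

```text
scene 52.31598501019175 308.85239438729013 240.75382785155796 [[0.82, -0.411, 0.398, 0.158], [-0.572, -0.581, 0.578, -0.533], [-0.007, -0.702, -0.712, 0.757], [0.0, 0.0, 0.0, 1.0]]
scene cap_blue 0.68 [192. 160. 207. 172.] [0.472 0.355 0.084] [[0.461 0.347 0.071]] [[0.486 0.37  0.088]]
scene cap_green 0.71 [216. 169. 228. 181.] [0.493 0.297 0.084] [[0.48  0.287 0.073]] [[0.508 0.316 0.087]]
scene rack 0.74 [190. 160. 245. 211.] [0.48  0.314 0.032] [[0.448 0.268 0.001]] [[0.519 0.384 0.086]]
scene reader 0.69 [363. 255. 523. 424.] [ 0.57  -0.302  0.089] [[ 0.467 -0.37   0.015]] [[ 0.675 -0.203  0.093]]
scene reader 0.51 [240. 285. 280. 327.] [ 0.397 -0.018  0.017] [[ 0.368 -0.044  0.004]] [[0.429 0.016 0.02 ]]
scene lid 0.81 [361. 281. 524. 408.] [ 0.579 -0.299  0.089] [[ 0.465 -0.368  0.081]] [[ 0.674 -0.217  0.092]]
scene index_arm 0.77 [402. 268. 443. 283.] [ 0.653 -0.196  0.103] [[ 0.573 -0.201 -0.001]] [[ 0.729 -0.11   0.166]]
scene index_arm 0.73 [215. 170. 228. 181.] [0.494 0.298 0.083] [[ 0.48   0.287 -0.   ]] [[0.545 0.425 0.087]]
scene petri_dish 0.83 [220. 246. 266. 283.] [
[... 2310 characters left out ...]
 0.305, -0.952, 0.383], [0.0, 0.0, 0.0, 1.0]]
{'time_s': 1.05, 'joints': array([ 8.21086763e+01,  2.05450811e+01,  6.83413858e-01, -1.04292267e-03,
       -7.01356733e+01, -1.65058034e+01]), 'qd': array([ 0.05536371,  0.05220033, -0.06841558, -0.07430233,  0.05712117,
        0.02305334]), 'joint_torque': array([-6.20145092e-04, -5.82402241e+01,  2.93302345e+01,  7.00245604e+00,
        1.24768287e-02, -3.88538319e-05]), 'tcp_pos': array([0.27882986, 0.61470677, 0.22658348]), 'eef_rot': array([-53.24900882,  89.99716539, 102.35350978]), 'contact_force': array([0.19945651, 0.22807765, 0.40084989]), 'moment': array([-0.05159271, -0.02347794,  0.06761769]), 'gripper_width': 0.08763926995299712}
```

View pics/scene0.png

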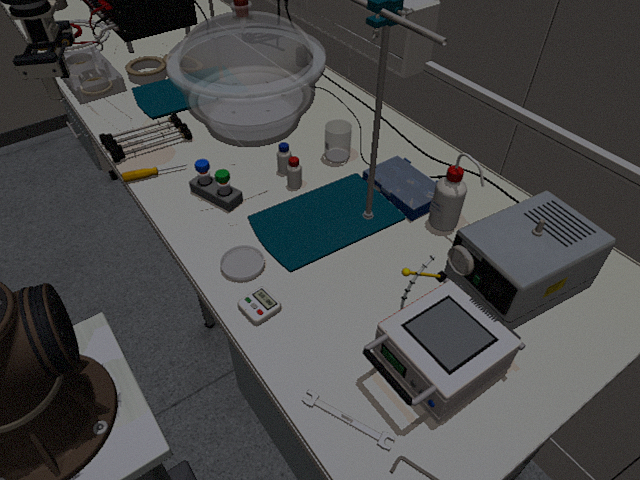

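View pics/side0.png

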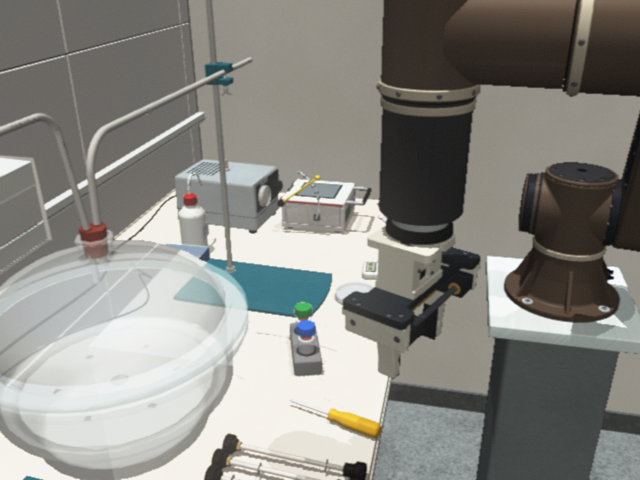

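The scene view shows the rack at about (215,190), the reader at (445,345) with its handle on the left, the index ball at (407,271), and the stand rod at (375,120). The side view shows the arm clear of the rack, with the caps at (305,328) and (303,310). Next I'll measure these precisely.

```bash
cat > m.py <<'E'
from h import *
C={}
def col(c,lo,hi,zr,box):
    z=np.load(f'{c}0.npz'); i=r.camera_info(c)
    hsv=cv2.cvtColor(z['im'],cv2.COLOR_BGR2HSV); m=cv2.inRange(hsv,lo,hi)>0
    P=maskcloud(c,m,z['d'],i); b=box
    k=(P[:,0]>b[0])&(P[:,0]<b[1])&(P[:,1]>b[2])&(P[:,1]<b[3])&(P[:,2]>zr[0])&(P[:,2]<zr[1]); return P[k]
for c in ['scene','side']:
    for n,lo,hi in [('blue',(100,120,50),(130,255,255)),('green',(45,100,40),(80,255,255))]:
        P=col(c,lo,hi,(.07,.1),(.4,.56,.22,.42)); z=np.percentile(P[:,2],90); T=P[P[:,2]>z-.004]
        (x,y),rad=cv2.minEnclosingCircle((T[:,:2]*1000).astype(np.float32)); print(c,n,len(T),z.round(4),np.median(T[:,2]).round(4),T.mean(0).round(4),x,y,rad)
    Y=col(c,(20,130,60),(34,255,255),(.07,.3),(.5,.75,-.3,-.1)); print('yellow',c,len(Y),Y.min(0).round(3),Y.max(0).round(3))
    # lid
    z=np.load(f'{c}0.npz'); P=maskcloud(c,z['d']>0,z['d'],r.camera_info(c))
    k=(P[:,0]>.4)&(P[:,0]<.75)&(P[:,1]>-.42)&(P[:,1]<-.17)&(P[:,2]>.082)&(P[:,2]<.096); L=P[k]
    print('lid',c,len(L),cv2.minAreaRect((L[:,:2]*1000).astype(np.float32)), np.median(L[:,2]))
    np.save(f'Y{c}.npy',Y); np.save(f'L{c}.npy',L)
E
python3 m.py; python3 - <<'E'
import cv2
a=cv2.imread('pics/scene0.png')[230:440,340:560]; cv2.imwrite('pics/crop1.png',cv2.resize(a,None,fx=3,fy=2.8,interpolation=2))
E
```

```text
scene blue 84 0.0875 0.0861 [0.4749 0.3611 0.0862] 476.674560546875 362.2489318847656 16.389619827270508
scene green 90 0.0864 0.0848 [0.4952 0.3008 0.0848] 496.138671875 301.7025146484375 16.341724395751953
yellow scene 119 [ 0.573 -0.2    0.087] [ 0.674 -0.191  0.167]
lid scene 10515 ((598.1026611328125, -289.3048095703125), (287.9712219238281, 196.397216796875), 9.24251651763916) 0.08943297654352145
side blue 147 0.087 0.0859 [0.4738 0.3687 0.0858] 475.37554931640625 367.46112060546875 16.442991256713867
side green 128 0.0864 0.085 [0.4942 0.3077 0.085 ] 494.2964172363281 304.9742736816406 18.330137252807617
yellow side 64 [ 0.573 -0.198  0.089] [ 0.67  -0.18   0.166]
lid side 1578 ((594.9253540039062, -268.2512512207031), (203.0702362060547, 271.17449951171875), 88.45079040527344) 0.08870416141895654
```

View pics/crop1.png

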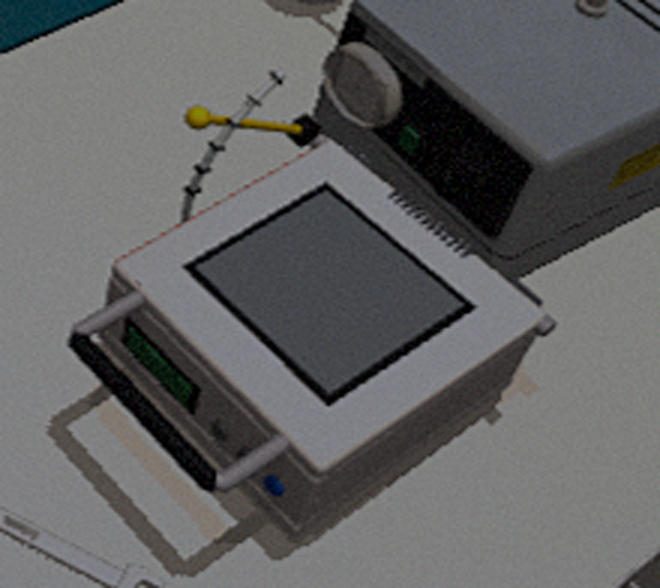

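```bash
python3 - <<'E'
from h import *
i=r.camera_info('scene'); W=np.linalg.inv(i['camera_from_world']); f=240/np.tan(np.radians(i['fovy'])/2)
def plane(u,v,z):
    d=W[:3,:3]@np.array([(u-i['cx'])/f,(v-i['cy'])/f,1]); o=W[:3,3]; return o+d*(z-o[2])/d[2]
BL,FL,FR,BR=[plane(*p,.089) for p in [(448.3,280),(378.3,323.6),(447.3,398.6),(523.3,343.6)]]
print(np.round([BL,FL,FR,BR],4)); 
for a,b in [(FL,BL),(FR,BR),(FR,FL),(BR,BL)]: 
    d=b-a; print(np.linalg.norm(d),np.degrees(np.arctan2(d[1],d[0])))
print('handle',plane(364,351,.086),plane(411.7,404,.086))
# lid fit from depth
for c in ['scene','side']:
    z=np.load(f'{c}0.npz'); ii=r.camera_info(c)
    hsv=cv2.cvtColor(z['im'],cv2.COLOR_BGR2HSV)
    L=np.load(f'L{c}.npy'); 
    # clean via occupancy grid
    g=np.zeros((400,400),np.uint8); q=((L[:,:2]-[.4,-.45])*1000).astype(int); g[q[:,1],q[:,0]]=255
    k=np.ones((9,9)); g=cv2.morphologyEx(g,cv2.MORPH_CLOSE,k); g=cv2.morphologyEx(g,cv2.MORPH_OPEN,np.ones((31,31)))
    n,l,s,ct=cv2.connectedComponentsWithStats(g); j=1+np.argmax(s[1:,4]); cc=max(cv2.findContours((l==j).astype(np.uint8),0,1)[0],key=cv2.contourArea)
    print(c,cv2.minAreaRect(cc),'centre',np.array(cv2.minAreaRect(cc)[0])/1000+[.4,-.45])
    Y=np.load(f'Y{c}.npy'); o=np.argsort(Y[:,0]); print(Y[o][::8].round(4).tolist())
E
```

```text
[[ 0.6774 -0.2131  0.089 ]
 [ 0.5151 -0.2126  0.089 ]
 [ 0.5112 -0.3703  0.089 ]
 [ 0.6777 -0.3739  0.089 ]]
0.16229141020930632 -0.17863205525305403
0.16656612299083864 -1.2411641183429958
0.1577594630863677 88.58575577650001
0.1608137344497607 90.12213722280701
handle [ 0.46428999 -0.23781329  0.086     ] [ 0.46453812 -0.34586094  0.086     ]
scene ((195.99998474121094, 158.99996948242188), (171.99996948242188, 159.99996948242188), -0.0) centre [ 0.59599998 -0.29100003]
[[0.5725, -0.1956, 0.1615], [0.5737, -0.1939, 0.164], [0.5763, -0.199, 0.1597], [0.5772, -0.1942, 0.1668], [0.5791, -0.1998, 0.1635], [0.5812, -0.2001, 0.1624], [0.5886, -0.1959, 0.1559], [0.5963, -0.1963, 0.1487], [0.6008, -0.1987, 0.148], [0.6242, -0.1957, 0.1269], [0.6339, -0.1947, 0.1196], [0.6436, -0.1963, 0.1119], [0.6529, -0.1964, 0.1031], [0.6598, -0.1982, 0.0975], [0.6695, -0.1972, 0.0927]]
side ((157.5, 179.0), (126.0, 85.0), 90.0) centre [ 0.5575 -0.271 ]
[[0.573, -0.1939, 0.1595], [0.5774, -0.1908, 0.1603], [0.5827, -0.1912, 0.1545], [0.5957, -0.1908, 0.1457], [0.605, -0.1857, 0.1388], [0.6164, -0.1886, 0.1288], [0.6304, -0.1909, 0.1161], [0.6564, -0.1869, 0.0991]]
```

```bash
cat >> h.py <<'E'
def goto(p,rot=None,s=None):
    s=s or r.get_state(); A=R.from_euler('xyz',s['eef_rot'],degrees=True)
    d=A.inv().apply(np.array(p)-s['tcp_pos'])*100
    rv=(A.inv()*rot).as_rotvec() if rot is not None else np.zeros(3)
    print('shift cm',d.round(2),'rotvec',rv.round(3)); return A
E
python3 - <<'E'
from h import *
for c,px in [('scene',[(368,215),(375,120),(384,30),(410,28),(440,40),(168,68),(170,50),(325,70),(205,35),(290,60)]),('side',[(230,268),(222,150),(218,75),(250,60),(150,110),(246,310),(215,262),(60,290),(92,235)])]:
    z=np.load(c+'0.npz'); i=r.camera_info(c)
    for u,v in px:
        ds=z['d'][v-2:v+3,u-2:u+3]; 
        vv,uu=np.mgrid[v-3:v+4,u-3:u+4]; P=cloud(c,np.c_[uu.ravel(),vv.ravel()],z['d'],i)
        if len(P): print(c,u,v,P[np.argmax(P[:,2])].round(3))
s=r.get_state(); A=R.from_euler('xyz',s['eef_rot'],degrees=True); print(A.as_matrix().round(3))
# candidate: tool x down, jaw(y) along given world angle
def down(yaw): 
    j=np.array([np.cos(yaw),np.sin(yaw),0]); x=np.array([0,0,-1.]); return R.from_matrix(np.c_[x,j,np.cross(x,j)])
for a in (0,np.pi): goto((0.476,.365,.11),down(a))
E
```

```text
scene 368 215 [0.726 0.056 0.028]
scene 375 120 [0.727 0.06  0.265]
scene 384 30 [0.726 0.063 0.431]
scene 410 28 [ 0.701 -0.017  0.466]
scene 440 40 [ 0.7   -0.078  0.468]
scene 168 68 [0.528 0.604 0.203]
scene 170 50 [0.581 0.7   0.202]
scene 325 70 [0.848 0.405 0.194]
scene 205 35 [0.631 0.585 0.272]
scene 290 60 [0.754 0.418 0.24 ]
side 230 268 [0.723 0.073 0.029]
side 222 150 [0.728 0.074 0.307]
side 218 75 [0.706 0.114 0.466]
side 250 60 [ 0.703 -0.065  0.467]
side 150 110 [0.709 0.398 0.463]
side 246 310 [0.529 0.52  0.202]
side 215 262 [0.629 0.39  0.199]
side 60 290 [0.736 0.639 0.28 ]
side 92 235 [0.716 0.586 0.338]
[[-0.    -0.413 -0.911]
 [ 0.    -0.911  0.413]
 [-1.    -0.     0.   ]]
shift cm [ 11.66  14.6  -28.27] rotvec [-1.997 -0.     0.   ]
shift cm [ 11.66  14.6  -28.27] rotvec [1.145 0.    0.   ]
```

```bash
python3 -m creep '[[0,0,0,0,1.83,-3.53,0],[0,0,0,0,1.83,-3.53,0],[0,0,0,0,1.83,-3.53,0],[0,0,0,0,1.83,-3.53,0],[0,0,0,0,1.83,-3.53,0],[0,0,0,0,1.83,-3.53,0],[0,0,0,0,1.83,-3.53,0],[0,0,0,0,1.8,-3.53,0]]' 40
python3 -m creep '[[-0.15,0,0,1,0,0,0],[-0.15,0,0,1,0,0,0],[-0.15,0,0,1,0,0,0],[-0.15,0,0,1,0,0,0],[-0.15,0,0,1,0,0,0],[0,0,0,1,0,0,0],[0,0,0,0,0,0,0]]'
python3 - <<'E'
from h import *
s=r.get_state(); print(s['joints'].round(1)); goto((.476,.365,.1)); goto((.495,.303,.1))
E
```

```text
time_s: 1.85
tcp_pos: [0.4765, 0.3637, 0.2268]
eef_rot: [-104.5, 90.0, 51.1]
contact_force: [0.0, 0.6, -0.1]
gripper_width: 0.0289
time_s: 2.55
tcp_pos: [0.475, 0.3643, 0.1651]
eef_rot: [29.2, 89.9, -132.5]
contact_force: [-0.3, -0.7, -0.3]
gripper_width: 0.0006
[ 56.2  16.2 -14.1  -0.  -59.9  52.2]
shift cm [ 6.51 -0.04 -0.13] rotvec [0. 0. 0.]
shift cm [6.51 6.44 0.02] rotvec [0. 0. 0.]
```

```bash
python3 -m creep '[[0,0,0,2,0,0,0],[0,0,0,2,0,0,0],[0,0,0,2,0,-0.1,0],[0,0,0,1.2,0,0,0],[0,0,0,0.3,0,0,0],[0,0,0,0.3,0,0,0],[0,0,0,0.2,0,0,0]]'
python3 -m creep '[[0,0,0,0.2,0,0,0],[0,0,0,0.2,0,0,0],[0,0,0,0.1,0,0,0],[0,0,0,0.1,0,0,0]]'
```

```text
time_s: 3.25
tcp_pos: [0.477, 0.3658, 0.0873]
eef_rot: [-151.4, 89.9, 47.2]
contact_force: [-0.3, 0.1, 0.2]
gripper_width: 0.0003
time_s: 3.65
tcp_pos: [0.477, 0.3658, 0.0819]
eef_rot: [-153.1, 89.9, 45.5]
contact_force: [-3.3, -1.1, 6.7]
gripper_width: 0.0006
```

```bash
python3 -m creep '[[0,0,0,0.1,0,0,0],[0,0,0,0.1,0,0,0],[0,0,0,0.1,0,0,0],[0,0,0,0.1,0,0,0]]'; python3 -m creep '[[0,0,0,0.1,0,0,0]]';python3 -m creep '[[0,0,0,0.1,0,0,0]]'
```

```text
time_s: 4.05
tcp_pos: [0.4771, 0.3659, 0.0782]
eef_rot: [-156.7, 89.9, 41.9]
contact_force: [-5.0, -3.2, 16.6]
gripper_width: 0.0001
time_s: 4.15
tcp_pos: [0.4771, 0.3659, 0.0781]
eef_rot: [-161.6, 89.9, 37.0]
contact_force: [-7.1, -2.1, 22.2]
gripper_width: 0.0004
time_s: 4.25
tcp_pos: [0.4772, 0.3659, 0.078]
eef_rot: [-163.8, 89.8, 34.8]
contact_force: [-9.9, -4.9, 29.3]
gripper_width: 0.0004
```

```bash
python3 -m creep '[[0,0,0,-1,0,0,0],[0,0,0,-1.5,0,0,0],[0,0,0,0,2.2,0.1,0],[0,0,0,0,2.2,0.1,0],[0,0,0,0,2.1,0.1,0],[0,0,0,0.5,0,0,0],[0,0,0,0.7,0,0,0],[0,0,0,0.3,0,0,0]]'
python3 -m creep '[[0,0,0,0.2,0,0,0],[0,0,0,0.2,0,0,0],[0,0,0,0.1,0,0,0],[0,0,0,0.1,0,0,0]]'
python3 -m creep '[[0,0,0,0.1,0,0,0],[0,0,0,0.1,0,0,0],[0,0,0,0.1,0,0,0]]'
```

```text
time_s: 5.05
tcp_pos: [0.4945, 0.303, 0.0843]
eef_rot: [103.8, 90.0, -57.6]
contact_force: [-0.2, -2.1, 6.2]
gripper_width: 0.0002
time_s: 5.45
tcp_pos: [0.4945, 0.303, 0.0788]
eef_rot: [88.2, 90.0, -73.2]
contact_force: [-0.8, -2.8, 5.2]
gripper_width: 0.0002
time_s: 5.75
tcp_pos: [0.4947, 0.3031, 0.078]
eef_rot: [131.9, 89.9, -29.4]
contact_force: [-9.1, -5.9, 31.9]
gripper_width: 0.0001
```

```bash
python3 -m creep '[[0,0,0,-1,0,0,0],[0,0,0,-3,0,0,0],[0,0,0,-4,0,0,0],[0,0,0,-4,0,0,0],[0.15,0,0,0,0,0,0],[0.15,0,0,0,0,0,0],[0.15,0,0,0,0,0,0],[0.15,0,0,0,0,0,0]]'
python3 - <<'E'
from h import *
s=r.get_state(); print(s['joints'].round(1)); goto((.466,-.292,.2))
im,d=r.capture('scene'); i=r.camera_info('scene')
for n,lo,hi in [('blue',(100,120,50),(130,255,255)),('green',(45,100,40),(80,255,255))]:
    m=cv2.inRange(cv2.cvtColor(im,cv2.COLOR_BGR2HSV),lo,hi)>0; P=maskcloud('scene',m,d,i)
    k=(P[:,0]>.4)&(P[:,0]<.56)&(P[:,1]>.22)&(P[:,1]<.42)&(P[:,2]>.05)&(P[:,2]<.1); P=P[k]
    if len(P): print(n,len(P),np.percentile(P[:,2],[50,75,90]).round(4))
E
```

```text
time_s: 6.55
tcp_pos: [0.4942, 0.3035, 0.1955]
eef_rot: [-37.8, 90.0, 126.1]
contact_force: [0.5, -0.2, 0.3]
gripper_width: 0.0003
[ 50.9  12.9 -14.2  -0.  -62.8  23. ]
shift cm [ -0.46  57.99 -13.82] rotvec [0. 0. 0.]
blue 116 [0.0767 0.0779 0.0791]
green 94 [0.0773 0.0782 0.0792]
```

```bash
python3 -m creep '[[0,0,0,0,4,-0.95,0],[0,0,0,0,4.5,-1.07,0],[0,0,0,0,4.5,-1.07,0],[0,0,0,0,4.5,-1.07,0],[0,0,0,0,4.5,-1.07,0],[0,0,0,0,4.5,-1.07,0],[0,0,0,0,4.5,-1.07,0],[0,0,0,0,4.5,-1.07,0]]'
python3 -m creep '[[0,0,0,0,4.5,-1.07,0],[0,0,0,0,4.5,-1.07,0],[0,0,0,0,4.5,-1.07,0],[0,0,0,0,4.5,-1.07,0],[0,0,0,0,4.5,-1.07,0],[0.15,0,0,0,0,0,0],[0.15,0,0,0,0,0,0],[0.15,0,0,0,0,0,0]]'
python3 -m creep '[[0.15,0,0,0,0,0,36],[0.15,0,0,0,0,0,36],[0.15,0,0,0,0,0,36],[0.15,0,0,0,0,0,36],[0.15,0,0,0,0,0,36],[0.1,0,0,0,0,0,36],[0,0,0,0,0,0,36]]'
python3 - <<'E'
from h import *
x=np.array([0,0,-1.]);j=np.array([-1.,0,0]); D=R.from_matrix(np.c_[x,j,np.cross(x,j)])
s=r.get_state(); print(s['joints'].round(1)); goto((.466,-.292,.065),D)
im,d=r.capture('wrist'); i=r.camera_info('wrist'); cv2.imwrite('pics/wrist1.png',im); np.savez('wrist1.npz',im=im,d=d)
print(proj(i,[[.466,-.292,.082],[.466,-.242,.082],[.466,-.342,.082]]).round(0).tolist())
P=maskcloud('w',d>0,d,i)
k=(P[:,2]>.075)&(P[:,2]<.092)&(P[:,0]<.5)&(P[:,0]>.44)&(abs(P[:,1]+.29)<.04); B=P[k]
if len(B): print('bar',len(B),np.percentile(B,[5,50,95],0).round(4), B[B[:,2]>.085].mean(0))
k=(P[:,2]>.075)&(P[:,2]<.096)&(P[:,0]<.52)&(P[:,0]>.44)&(abs(P[:,1]+.29)<.08); B=P[k]
if len(B):print('y range',np.percentile(B[:,1],[1,99]))
E
```

```text
time_s: 7.4
tcp_pos: [0.4789, -0.063, 0.1958]
eef_rot: [-143.8, 90.0, 20.6]
contact_force: [0.7, 0.6, -0.7]
gripper_width: 0.0006
time_s: 8.2
tcp_pos: [0.4693, -0.2932, 0.1951]
eef_rot: [17.8, 90.0, 156.0]
contact_force: [-0.1, 0.5, 0.3]
gripper_width: 0.0002
time_s: 8.9
tcp_pos: [0.4695, -0.2925, 0.1953]
eef_rot: [56.9, 90.0, 146.7]
contact_force: [0.0, -0.1, 0.4]
gripper_width: 0.0318
[-11.6  10.5 -17.4  -0.  -62.1  11.5]
shift cm [13.03  0.35  0.05] rotvec [-0.003  0.    -0.   ]
[[324.0, 241.0], [323.0, 303.0], [324.0, 172.0]]
bar 1685 [[ 0.4623 -0.3265  0.0827]
 [ 0.4674 -0.293   0.0858]
 [ 0.473  -0.2545  0.0873]] [ 0.46766632 -0.2912698   0.08625849]
y range [-0.3657367  -0.23106124]
```

View pics/wrist1.png

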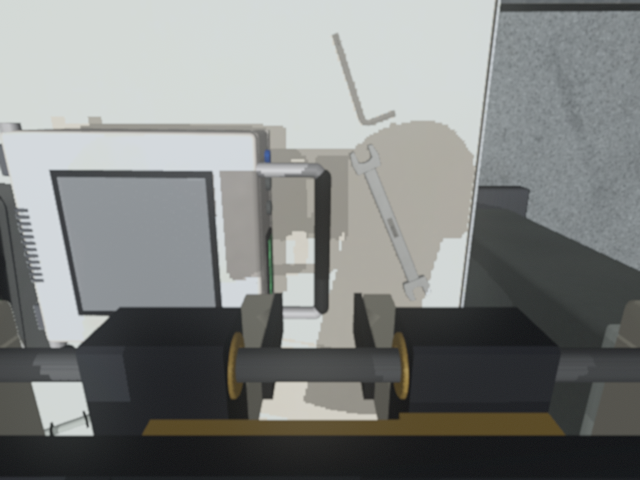

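The wrist view shows the bar at (322,180–310), centred between the fingers and lined up with the jaws. I'm descending now.

```bash
python3 -m creep '[[0,0,0,3,0.1,0,36],[0,0,0,3,0.1,0,36],[0,0,0,3,0,0,36],[0,0,0,2,0,0,36],[0,0,0,1.2,0,0,36],[0,0,0,1,0,0,36],[0,0,0,0,0,0,36]]'
python3 -m creep '[[0,0,0,0,0,0,0],[0,0,0,0,0,0,0],[0,0,0,0,0,0,0],[0,0,0,0,0,0,0]]' 45
```

```text
time_s: 9.65
tcp_pos: [0.4669, -0.2927, 0.0627]
eef_rot: [75.6, 89.9, 165.4]
contact_force: [-0.3, -0.4, 0.1]
gripper_width: 0.0311
time_s: 10.05
tcp_pos: [0.4666, -0.293, 0.0641]
eef_rot: [103.5, 90.0, -166.8]
contact_force: [-3.7, 0.6, 3.2]
gripper_width: 0.0106
```

```bash
python3 -m creep '[[0,0,0,-1.05,-0.03,0,0],[0,0,0,-1.05,-0.08,0,0],[0,0,0,-1.04,-0.13,0,0],[0,0,0,-1.04,-0.18,0,0],[0,0,0,0,0,0,0]]'
python3 - <<'E'
from h import *
s=r.get_state(); p=s['tcp_pos']; print(np.arctan2(p[2]+.019-.082,.677-p[0]),np.hypot(p[2]+.019-.082,.677-p[0]))
Y=np.vstack([np.load('Yscene.npy'),np.load('Yside.npy')])
from scipy.optimize import least_squares
for c in ['scene','side']:
    Y=np.load(f'Y{c}.npy'); B=Y[Y[:,0]<.5835]
    f=least_squares(lambda q:np.linalg.norm(B-q,axis=1)-.007,B.mean(0)+[.003,.0,-.003],loss='soft_l1',f_scale=.001); q=f.x
    A=Y[(Y[:,0]>.59)&(Y[:,0]<.66)]; k=np.polyfit(A[:,0],A[:,2],1)
    print(c,len(B),q.round(4),'ang',np.arctan2(q[2]-.082,.676-q[0]),'rad',np.hypot(q[2]-.082,.676-q[0]),'slope ang',np.arctan(-k[0]),len(A))
E
```

```text
time_s: 10.55
tcp_pos: [0.4708, -0.293, 0.1069]
eef_rot: [90.9, 90.0, -179.4]
contact_force: [-5.0, -4.1, -5.2]
gripper_width: 0.0106
0.20982932069499463 0.21085937343664055
scene 47 [ 0.5798 -0.1938  0.1592] ang 0.6764033919755893 rad 0.1233138039609267 slope ang 0.6577206580137342 55
side 17 [ 0.5766 -0.1894  0.1557] ang 0.6379666364940203 rad 0.12370573544361815 slope ang 0.6790207082189055 36
```

```bash
python3 -m creep '[[0,0,0,-1.02,-0.23,0,0],[0,0,0,-1.02,-0.29,0,0],[0,0,0,-1,-0.34,0,0],[0,0,0,-0.98,-0.38,0,0],[0,0,0,-0.96,-0.43,0,0],[0,0,0,-0.94,-0.48,0,0],[0,0,0,-0.91,-0.53,0,0],[0,0,0,-0.88,-0.57,0,0]]'
python3 -m creep '[[0,0,0,0,0,0,0],[0,0,0,0,0,0,0]]'
cat > meas.py <<'E'
from h import *
import sys
n=sys.argv[1]
s=r.get_state(); p=s['tcp_pos']; print('tcp ang',np.arctan2(p[2]+.019-.082,.677-p[0]),np.hypot(p[2]+.019-.082,.677-p[0]),s['contact_force'].round(1))
for c in ['scene','side']:
    im,d=r.capture(c); i=r.camera_info(c); cv2.imwrite(f'pics/{c}{n}.png',im)
    hsv=cv2.cvtColor(im,cv2.COLOR_BGR2HSV)
    P=maskcloud(c,d>0,d,i)
    k=(P[:,0]>.54)&(P[:,0]<.66)&(P[:,1]>-.35)&(P[:,1]<-.235)&(P[:,2]>.1); L=P[k]
    if len(L)>50:
        for _ in range(4):
            co=np.linalg.lstsq(np.c_[L[:,0]-.676,L[:,1]+.292,np.ones(len(L))],L[:,2],rcond=None)[0]
            e=L[:,2]-np.c_[L[:,0]-.676,L[:,1]+.292,np.ones(len(L))]@co; L=L[abs(e)<max(2*np.median(abs(e)),.002)]
        print(c,'lid plane',len(L),'ang',np.arctan(-co[0]),'yslope',co[1],'z@hinge',co[2],'med',np.median(abs(e)))
    P=maskcloud(c,cv2.inRange(hsv,(20,130,60),(34,255,255))>0,d,i)
    k=(P[:,0]>.5)&(P[:,0]<.70)&(P[:,1]>-.215)&(P[:,1]<-.16)&(P[:,2]>.085); Y=P[k]
    A=Y[(Y[:,0]>.59)]; 
    if len(A)>5:
        q=np.polyfit(A[:,0]-.676,A[:,2],1); print(c,'arm ang',np.arctan(-q[0]),'z@hinge',q[1],len(A),Y.min(0).round(4))
E
python3 meas.py a
python3 - <<'E'
import cv2,numpy as np
a=cv2.imread('pics/scenea.png')[190:400,330:560]; a=cv2.resize(a,None,fx=3,fy=2.8,interpolation=2)[:590]
cv2.imwrite('pics/crop2.png',a)
E
```

```text
time_s: 11.35
tcp_pos: [0.501, -0.2933, 0.1829]
eef_rot: [86.0, 89.7, 175.6]
contact_force: [-8.0, -5.0, -3.0]
gripper_width: 0.0109
time_s: 11.55
tcp_pos: [0.501, -0.2933, 0.183]
eef_rot: [87.8, 89.7, 177.5]
contact_force: [-10.1, -5.1, -0.6]
gripper_width: 0.0109
tcp ang 0.5985467554853438 0.21299256914225215 [-10.1  -5.1  -0.6]
scene lid plane 2528 ang 0.9316293764360435 yslope -0.34633875049329005 z@hinge 0.06767966024481264 med 0.05251826462941446
side lid plane 418 ang 1.1322835873926846 yslope 0.4123972369692244 z@hinge 0.040669404737901926 med 0.01687643552724505
side arm ang 0.6603489548641825 z@hinge 0.08255915305289781 53 [ 0.5711 -0.2038  0.0882]
```

View pics/crop2.png

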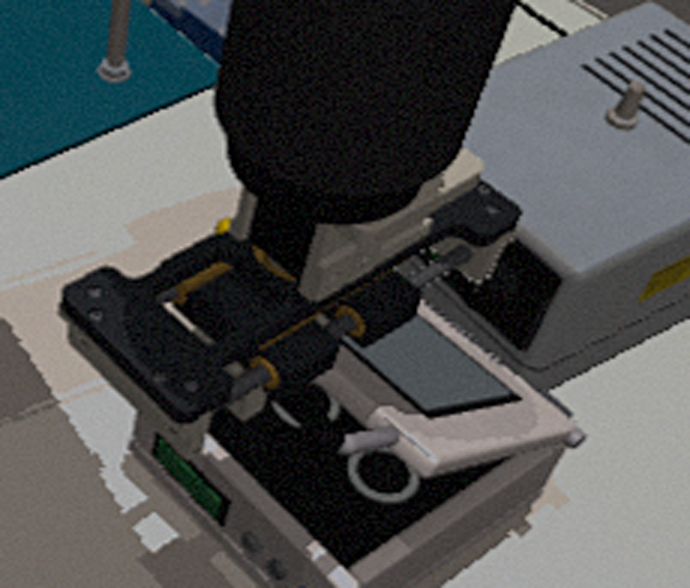

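```bash
python3 - <<'E'
import cv2,numpy as np
a=cv2.imread('pics/sidea.png')[140:245,255:395]; a=cv2.resize(a,None,fx=5.6,fy=5.6,interpolation=2)
cv2.imwrite('pics/crop3.png',a)
E
```

```text
(no output)
```

View pics/crop3.png

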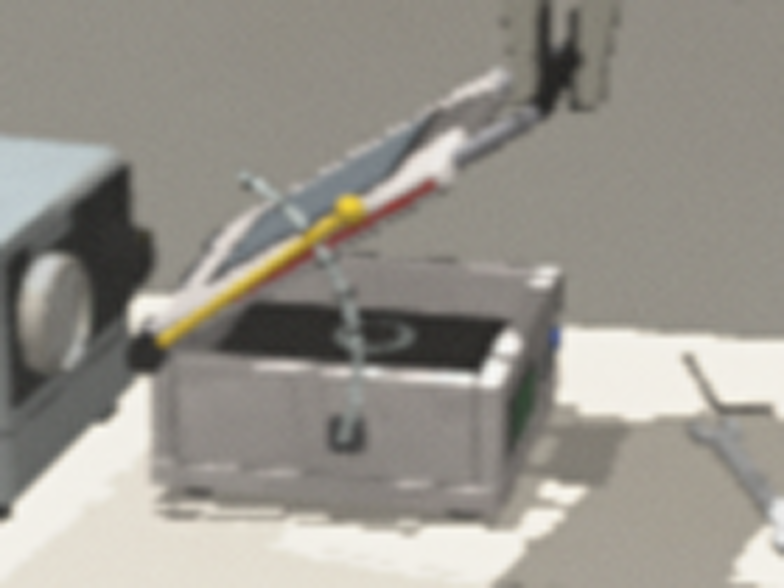

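```bash
python3 - <<'E'
from h import *
im,d=r.capture('wrist'); cv2.imwrite('pics/wrist2.png',im); np.savez('wrist2.npz',im=im,d=d,M=r.camera_info('wrist')['camera_from_world'])
E
```

```text
(no output)
```

View pics/wrist2.png

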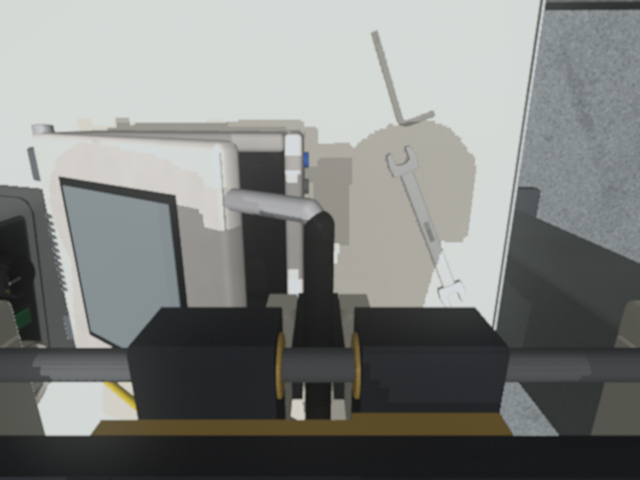

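```bash
cat > ang.py <<'E'
from h import *
from scipy.optimize import least_squares
import sys
def wristplane(d,M,info):
    i=dict(info); i['camera_from_world']=M
    P=maskcloud('w',d>0,d,i)
    k=(P[:,0]>.5)&(P[:,0]<.665)&(P[:,1]>-.365)&(P[:,1]<-.23)&(P[:,2]>.11)&(P[:,2]<.25); L=P[k]
    best=None; g=np.random.default_rng(0)
    for _ in range(500):
        t=L[g.choice(len(L),3,False)]; n=np.cross(t[1]-t[0],t[2]-t[0]); nn=np.linalg.norm(n)
        if nn<1e-4: continue
        n/=nn
        if abs(n[1])>.05 or abs(n[2])<.5: continue
        e=abs((L-t[0])@n)<.0015
        if best is None or e.sum()>best.sum(): best=e
    Q=L[best]; c=Q.mean(0); n=np.linalg.svd(Q-c,full_matrices=False)[2][2]; n*=np.sign(n[2])
    a=np.arctan2(n[0],n[2]); print('wrist lid ang',a.round(4),'ny',n[1].round(3),len(Q),'hinge-plane dist (exp .007)',((c-[.6765,-.292,.082])@n).round(4))
def sidefit(im,hx=.6765,cy=-.292):
    i=r.camera_info('side'); hsv=cv2.cvtColor(im,cv2.COLOR_BGR2HSV)
    box=np.zeros((480,640),bool); box[150:206,282:336]=1
    Ym=(cv2.inRange(hsv,(20,130,60),(34,255,255))>0)&box
    Rm=((cv2.inRange(hsv,(0,90,40),(8,255,255))>0)|(cv2.inRange(hsv,(172,90,40),(180,255,255))>0))&box
    for nm,m,dy,rad in [('arm',Ym,.096,(.0,.115)),('red',Rm,.080,(.0,.165))]:
        v,u=np.nonzero(m)
        if nm=='arm':   # drop ball
            b=u.max(); k=u<b-6; u,v=u[k],v[k]
        def line(a):
            a=float(np.ravel(a)[0]); t=np.array(rad)[:,None]; W=np.c_[hx-t*np.cos(a),np.full((2,1),cy+dy),.082+t*np.sin(a)]; return proj(i,W)
        def res(a):
            p,q=line(a); t=(q-p)/np.linalg.norm(q-p); return (u-p[0])*t[1]-(v-p[1])*t[0]
        f=least_squares(res,.65,loss='soft_l1'); 
        # slope-only: free offset
        g=least_squares(lambda z:res(z[:1])+z[1],[.65,0],loss='soft_l1')
        print('side',nm,len(u),'ang',f.x.round(4),'rms px',np.sqrt(np.mean(f.fun**2)).round(2),'free',g.x.round(3))
if __name__=='__main__':
    s=r.get_state(); print(s['tcp_pos'].round(4),s['contact_force'].round(1),s['gripper_width'])
    M=r.camera_info('wrist'); im,d=r.capture('wrist'); wristplane(d,M['camera_from_world'],M)
    im,d=r.capture('side'); sidefit(im); cv2.imwrite('pics/side_last.png',im)
E
python3 - <<'E'
from ang import *
z=np.load('wrist2.npz'); wristplane(z['d'],z['M'],r.camera_info('wrist')); sidefit(cv2.imread('pics/sidea.png')); sidefit(cv2.imread('pics/side0.png'))
E
```

```text
wrist lid ang 0.5603 ny -0.014 28195 hinge-plane dist (exp .007) 0.0094
side arm 54 ang [0.6528] rms px 0.49 free [0.664 0.311]
side red 37 ang [0.5682] rms px 0.44 free [0.585 0.796]
side arm 45 ang [0.6569] rms px 0.5 free [0.672 0.456]
side red 60 ang [-0.0202] rms px 0.49 free [-0.003  0.609]
```

```bash
python3 -m creep '[[0,0,0,0,0,0,0],[0,0,0,-0.36,-0.22,0,0],[0,0,0,-0.36,-0.22,0,0],[0,0,0,-0.36,-0.23,0,0],[0,0,0,-0.36,-0.23,0,0],[0,0,0,0,0,0,0],[0,0,0,0,0,0,0]]' 60; python3 ang.py
```

```text
time_s: 12.4
tcp_pos: [0.5107, -0.2934, 0.197]
eef_rot: [88.6, 89.8, 178.3]
contact_force: [-5.4, -5.2, -4.6]
gripper_width: 0.01
[ 0.5107 -0.2934  0.197 ] [-5.4 -5.2 -4.6] 0.010037033555831909
wrist lid ang 0.6413 ny -0.014 25059 hinge-plane dist (exp .007) 0.0096
side arm 71 ang [0.6563] rms px 0.57 free [0.661 0.143]
side red 15 ang [0.6517] rms px 0.41 free [ 0.65  -0.072]
```

```bash
python3 - <<'E'
from ang import *
M=r.camera_info('wrist'); im,d=r.capture('wrist')
# bench tilt in same wrist image
P=maskcloud('w',d>0,d,M); k=(abs(P[:,2])<.01)&(P[:,1]<-.3)&(P[:,0]>.3)
Q=P[k]; 
for _ in range(3):
    co=np.linalg.lstsq(np.c_[Q[:,:2],np.ones(len(Q))],Q[:,2],rcond=None)[0]; e=Q[:,2]-np.c_[Q[:,:2],np.ones(len(Q))]@co; Q=Q[abs(e)<.003]
print('bench slope x',co,len(Q))
ims=[r.capture('side')[0].astype(float) for _ in range(6)]; a=np.mean(ims,0).astype(np.uint8); cv2.imwrite('pics/sideavg.png',a)
sidefit(a)
i=r.camera_info('side'); a2=cv2.resize(a[140:230,265:385],None,fx=6.6,fy=6.6,interpolation=cv2.INTER_CUBIC); cv2.imwrite('pics/crop4.png',a2)
hsv=cv2.cvtColor(a,cv2.COLOR_BGR2HSV)
b,g,rr=[a[...,k].astype(int) for k in range(3)]
for u in range(285,340,3):
    col=slice(150,208); red=(rr-np.maximum(g,b))[col,u]; yel=(np.minimum(rr,g)-b)[col,u]
    f=lambda w:(round(float((np.clip(w-15,0,None)*np.arange(150,208)).sum()/max(np.clip(w-15,0,None).sum(),1)),2),int(np.clip(w-15,0,None).sum()))
    print(u,'red',f(red),'yel',f(yel))
E
```

```text
bench slope x [-0.00049246  0.00068817 -0.00064662] 86511
side arm 71 ang [0.6563] rms px 0.57 free [0.661 0.143]
side red 16 ang [0.6513] rms px 0.41 free [0.664 0.701]
285 red (198.68, 40) yel (199.43, 223)
288 red (196.59, 58) yel (197.37, 208)
291 red (194.42, 62) yel (195.31, 190)
294 red (192.39, 54) yel (193.19, 206)
297 red (190.64, 39) yel (191.0, 241)
300 red (188.35, 52) yel (188.9, 218)
303 red (186.3, 53) yel (186.84, 203)
306 red (184.16, 51) yel (184.8, 205)
309 red (182.69, 29) yel (182.65, 214)
312 red (179.93, 61) yel (180.57, 214)
315 red (177.9, 42) yel (177.53, 346)
318 red (177.2, 30) yel (176.63, 481)
321 red (173.83, 87) yel (0.0, 0)
324 red (171.71, 91) yel (0.0, 0)
327 red (169.6, 87) yel (0.0, 0)
330 red (168.75, 12) yel (0.0, 0)
333 red (0.0, 0) yel (0.0, 0)
336 red (0.0, 0) yel (0.0, 0)
339 red (0.0, 0) yel (0.0, 0)
```

View pics/crop4.png

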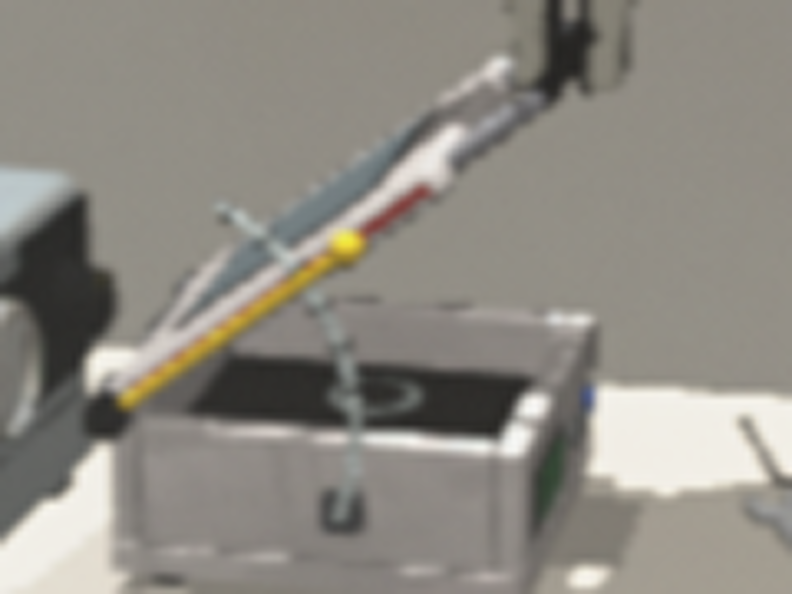

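```bash
python3 - <<'E'
from h import *
i=r.camera_info('side')
def v(a,dy,u,hx=.6765,cy=-.292,hz=.082):
    t=np.linspace(0,.2,400); p=proj(i,np.c_[hx-t*np.cos(a),np.full(400,cy+dy),hz+t*np.sin(a)]); return np.interp(u,p[:,0],p[:,1])
for u in (321,324,327):
    print(u,[(a,(v(.66,.096,u)-v(a,.0805,u)).round(2)) for a in (.62,.64,.66,.68,.70)])
m=[(285,199.43),(288,197.37),(291,195.31),(294,193.19),(297,191.),(300,188.9),(303,186.84),(306,184.8),(309,182.65),(312,180.57)]
print('slope model',[(a,((v(a,.096,312)-v(a,.096,285))/27).round(4)) for a in (.64,.65,.66,.67,.68)])
print('red slope',[(a,((v(a,.0805,327)-v(a,.0805,321))/6).round(4)) for a in (.64,.65,.66,.67,.68)])
print('abs', [(a,(v(a,.096,300)-188.9).round(2)) for a in (.64,.66,.68)],[(a,(v(a,.0805,324)-171.71).round(2)) for a in (.64,.66,.68)])
E
```

```text
321 [(0.62, np.float64(-1.39)), (0.64, np.float64(-0.19)), (0.66, np.float64(1.06)), (0.68, np.float64(2.34)), (0.7, np.float64(3.67))]
324 [(0.62, np.float64(-1.57)), (0.64, np.float64(-0.28)), (0.66, np.float64(1.06)), (0.68, np.float64(2.44)), (0.7, np.float64(3.87))]
327 [(0.62, np.float64(-1.76)), (0.64, np.float64(-0.37)), (0.66, np.float64(1.06)), (0.68, np.float64(2.54)), (0.7, np.float64(4.08))]
slope model [(0.64, np.float64(-0.6607)), (0.65, np.float64(-0.6766)), (0.66, np.float64(-0.6928)), (0.67, np.float64(-0.7092)), (0.68, np.float64(-0.7259))]
red slope [(0.64, np.float64(-0.6617)), (0.65, np.float64(-0.6776)), (0.66, np.float64(-0.6937)), (0.67, np.float64(-0.7102)), (0.68, np.float64(-0.7269))]
abs [(0.64, np.float64(0.67)), (0.66, np.float64(0.05)), (0.68, np.float64(-0.59))] [(0.64, np.float64(0.89)), (0.66, np.float64(-0.45)), (0.68, np.float64(-1.83))]
```

```bash
python3 -m creep '[[0,0,0,-0.1,-0.08,0,0],[0,0,0,-0.1,-0.07,0,0],[0,0,0,0,0,0,0],[0,0,0,0,0,0,0],[0,0,0,0,0,0,0]]'; python3 ang.py; python3 - <<'E'
import cv2,numpy as np
from ang import *
a=np.mean([r.capture('side')[0].astype(float) for _ in range(4)],0)
b,g,rr=a[...,0],a[...,1],a[...,2]; y=np.arange(150,208)
c=lambda w:(w*y).sum()/max(w.sum(),1)
U=np.arange(285,313); V=[c(np.clip((np.minimum(rr,g)-b)[150:208,u]-15,0,None)) for u in U]; k=np.polyfit(U,V,1); print('slope',k[0])
print([round(np.polyval(k,u)-c(np.clip((rr-np.maximum(g,b))[150:208,u]-15,0,None)),2) for u in (321,322,323,324,325,326,327)])
E
```

```text
time_s: 13.35
tcp_pos: [0.5121, -0.2934, 0.1987]
eef_rot: [87.2, 89.8, 176.9]
contact_force: [-6.3, -5.8, -5.0]
gripper_width: 0.0102
[ 0.5121 -0.2934  0.1987] [-6.3 -5.8 -5. ] 0.010234052635372658
wrist lid ang 0.6529 ny -0.015 24667 hinge-plane dist (exp .007) 0.0095
side arm 68 ang [0.6583] rms px 0.56 free [0.665 0.183]
side red 17 ang [0.6632] rms px 0.44 free [0.677 0.8  ]
slope -0.6985288280552157
[np.float64(1.18), np.float64(1.14), np.float64(1.24), np.float64(1.37), np.float64(1.26), np.float64(1.24), np.float64(1.28)]
```

```bash
python3 -m creep '[[0,0,0,0,0,0,0],[0,0,0,0,0,0,0],[0,0,0,0,0,0,0],[0,0,0,0,0,0,0],[0,0,0,0,0,0,0],[0,0,0,0,0,0,0],[0,0,0,0,0,0,0],[0,0,0,0,0,0,0]]'; python3 ang.py; python3 - <<'E'
from h import *
im,d=r.capture('scene'); i=r.camera_info('scene')
for q in ['petri_dish','timer','bottle_1','cap_blue','cap_green']:
    for k in r.masks_of(q,'scene')[:2]:
        P=maskcloud('s',k['pixels'],d,i); print(q,round(k['score'],2),np.round(k['rect']),np.median(P,0).round(3),np.percentile(P[:,2],90).round(4))
r.close_job()
E
```

```text
time_s: 14.45
tcp_pos: [0.5122, -0.2934, 0.1987]
eef_rot: [87.8, 89.8, 177.5]
contact_force: [-6.2, -6.5, -5.2]
gripper_width: 0.0107
[ 0.5122 -0.2934  0.1987] [-6.2 -6.5 -5.2] 0.010718428419804901
wrist lid ang 0.6529 ny -0.014 24673 hinge-plane dist (exp .007) 0.0095
side arm 69 ang [0.6577] rms px 0.55 free [0.664 0.176]
side red 17 ang [0.6632] rms px 0.44 free [0.677 0.8  ]
petri_dish 0.82 [219. 242. 264. 282.] [0.425 0.099 0.015] 0.0166
petri_dish 0.34 [218. 172. 229. 185.] [0.493 0.296 0.076] 0.079
timer 0.72 [238. 287. 281. 328.] [ 0.397 -0.017  0.017] 0.0192
bottle_1 0.91 [286. 156. 303. 187.] [0.655 0.251 0.045] 0.0759
bottle_1 0.59 [278. 139. 293. 172.] [0.665 0.316 0.053] 0.0768
cap_blue 0.72 [192. 162. 209. 174.] [0.473 0.357 0.076] 0.0786
cap_green 0.75 [217. 172. 230. 186.] [0.493 0.297 0.075] 0.079
cap_green 0.25 [239. 284. 277. 328.] [ 0.396 -0.017  0.017] 0.0191
the job is handed in; nothing more can be done
```

Both vials are sealed, and the job was handed in with the gripper holding the reader lid's handle at 60 N, in line with the yellow index arm. It took about 15 s of the 56 s.

- **Caps:** I pressed both down until the force climbed to about 30 N with no further travel. The fingertips stopped at 78.0 mm, and the camera showed both cap tops at about 78–79 mm afterwards.
- **Lid against arm:** the measures disagree slightly. On the side camera, the gap between the lid's red line and the arm puts the lid within about 0.003 rad of it. The line fits put the lid 0.006–0.013 rad above the arm. Wrist-camera depth puts the lid at 0.653 rad, against about 0.664 rad for the arm, so about 0.01 rad below.
- **Steadiness:** over the last second before hand-in, the wrist-camera lid angle did not change and the tool moved no more than 0.1 mm.
- **Slip while lifting:** the bar probably slid a few millimetres in the pads at 45 N grip. I raised the grip to 60 N and corrected the lid angle from the camera readings.
- **Left alone:** the index arm's angle is unchanged (0.657 rad at the start, 0.658 rad at the end by the same measure). The petri dish, timer and both bottles are where they were, within about 2 mm.

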